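# Find the passed carton and send it out

## Task

Only one of the two small cartons on the loading plate has passed inspection, and the green stamp that says so is on its base. Tip both cartons away from you onto their backs so that their bases face you, then push the stamped one, lying as it is, over the yellow catch flap and along the rollers until the flap has sprung up behind it; leave the other carton lying on the plate. Use only the fingertips: never pick a carton up, and leave the other things on the bench where they are.

Things in the scene. Friction and masses are not known exactly. Their poses are not given: they have to be found in the camera images.
- carton_stamped: the stamped carton: closed brown cardboard, 44 mm deep (x), 58 wide (y), 70 tall (z), 0.14-0.27 kg, upright, paper label on its near (-x) side. Origin: centre of its base. x points away from the robot within 0.35 rad; on its back, x points down and z away. Pushed near its top it tips; past 32 degrees it falls onto its back by itself; pushed low it slides
- carton_plain: the other carton, the same in all but its base, which has no stamp. Which of the two stands left or right changes. Beware of the print jig on the bench in front and to the right of the cartons (not part of the job): its frame is 0.10 m high, its two blue posts up to 0.23 m
- outfeed: roller outfeed, fixed, 254 mm long, 206 wide. Origin: middle of its front edge at bench height; x runs along it away from the robot, y left, z up. Along x: grippy rubber loading plate with the cartons (0-134 mm, top 20 mm above the bench), free roller (142), flap (152-167), free rollers (178-238), end stop (face at 248, 45 high). Roller tops level with the plate; rails 97 mm either side, 32 high
- flap_edge (a point): middle of the far, free edge of the yellow catch flap, a 184 mm wide sprung plate hinged at its near edge. Raised, the edge is 167 mm along the outfeed and 7 mm above the rollers; a carton sliding over it presses it flush (about 1 N). Between the raised edge and the end stop a lying carton (70 mm long) has 10 mm to spare
- catch_flap (a joint): the flap's angle: 0 raised (sprung up), 0.45 rad pressed flush
- stop_face (a point): middle of the near face of the end stop, 12 mm above the plate
- carton_stamped_mid (a point): centre of the stamped carton, 35 mm from its base. The stamp on its base, hidden while it stands: a round green stamp of 38 mm with a pale tick in it
- carton_plain_mid (a point): centre of the other carton, 35 mm from its base
- tape_masking: roll of beige masking tape lying flat on the bench right of the outfeed, 70 mm across, 25 mm high; origin at the centre of its underside; leave alone
- hardener: blue and white ink pot with screw lid, 38 mm across, 66 mm high, standing left of the outfeed's far end; origin at the centre of its underside; leave alone
- ink_jar_white: white ink pot with screw lid, 54 mm across, 55 mm high, on the bench right of the rollers; origin at the centre of its underside; leave alone

How it is judged:
By the outcome, as a careful person would: the job done as asked, in the order asked, and still so for the second after the job is handed in, with the robot touching nothing.
It also fails if it takes over 58 s, if anything falls off the work surface, if the arm or the gripper's body presses on something with over 40 N, if the wrist force passes 120 N, or if a joint passes its speed limit or range.

## Robot

A 7-joint arm with a two-finger parallel gripper is mounted at the origin on a cart in front of the work surface, level with it; the furniture and walls round the work are solid. World frame = base frame: x ahead of the robot, y to its left, z up, the work surface at z = 0. Lengths are in mm, angles in rad, forces in N, time in s.
With the tool pointing down it reaches from about 425 to 875 mm from the base axis. Payload 4.7 kg.
Tool frame: the origin (TCP) lies midway between the tips of the shut fingers; the grasp point (between the pads) lies 19 mm behind it (arm.grasp_offset is the distance from the TCP to the grasp point, in mm); z points along the fingers, y is the direction in which the jaws open and shut (so a half turn about z gives the same grasp; the last joint's range is limited). The gripper opens to 87 mm and grips with 3 to 60 N. Pads are 19 mm wide; open, the fingers measure 117 mm over their backs; the gripper's body (75 mm by 190 mm) begins 51 mm behind the grasp point.
Start: joints at [-1.335, 0.321, -0.07, 1.45, 0.023, 1.371, -0.057], TCP at [143.017, 634.091, 222.587] pointing down, gripper open.
Joint ranges: [-2.86, 2.86], [-0.3, 2.09], [-1.38, 1.24], [0.06, 2.45], [-1.56, 4.7], [0.09, 2.05], [-2.69, 2.69]. Speed limits (rad/s): [2.57, 2.57, 3.14, 3.14, 3.14, 3.14, 3.14].

## Interface

Orientations are given as a rotation vector (axis times angle).
In Python, from plant import arm gives the robot as it stands. The module is installed in compiled form; this text tells all that it offers.
- The arm moves only by the tool drive_tool, never from a script. Its argument "rows" is a list of rows, each a list of 3 entries, a list of its own where there are three numbers: the shift along the world's x, y, z in cm, then the turn, a rotation vector about the world's x, y, z in degrees, then the closure in counts, from 0 (fully open) to 255 (shut). In form: [[[tx, ty, tz], [wx, wy, wz], gripper], ...]. A call has 1 to 20 rows; each row is the pose to reach, as a shift and turn from the pose measured when the call began; what a row does not reach only later rows make up. A row lasts 1/12 s, in which the tool goes at most 41.7 mm and 7.16 degrees, less where a joint would pass 70% of its speed; a pose out of reach is approached as far as the arm can. A call with a gripper value outside its range is refused whole. The fingers move at their own pace and stop on an object; "force" is the grip in N (left out, the last holds). Time passes only in rows, so rows that repeat a pose let the fingers close. It gives the time, the measured TCP pose, the force and the opening at its end, in the units of the state.
- arm.observe(): the state, without advancing time (a new reading comes with each control period).
- arm.snapshot(name): name is "scene" or "top" or "wrist"; returns (picture, depth): 400x640x3 uint8, blue, green, red; 400x640 float32, mm along the optical axis (not along the pixel's ray), 0 where there is no reading.
- arm.camera_info(name): a dict with "vfov" (degrees; the focal length in pixels is half the picture's height over the tangent of half this angle, whatever the lens; pixels are square), "cx", "cy" (the principal point, pixels), "R" (3x3) and "t" (3): a world point X has camera coordinates R X + t; the wrist camera has in their place "T_tool_cam" (4x4, takes a point from camera to tool coordinates, whose origin is the TCP and whose axes are the flange's). Camera axes: x right, y down, z forward; pixel columns grow to the right and rows downward; lengths in mm; the calibration is good to about 2 mm. A picture is of the moment at which its call begins: read the wrist's pose just before it. camera_info takes no time and is no camera call.
- arm.close_job(): hands the job in, once; it reports no verdict.
The state is a dict: "t": time; "joint_positions": joint angles; "dq": joint speeds; "tau": joint torques, N m; "tcp_pos": TCP position; "ee_rot": TCP orientation; "force": force on the tool from outside, world axes, zero at the start; "moment": the same for the moment, N m; "width": finger opening in mm.
Only numpy, scipy, OpenCV 4.12 (cv2) and the standard library are available. Lean on these libraries where they do the work, as an engineer would, in place of code of your own. Each camera call takes 0.05 s, during which the arm holds its last target.

## Working session

There is one attempt and no reset: what is moved stays moved. The work goes in short steps, Python scripts to look and compute and a tool call to move; the robot and the scene stay as the last step left them, time stands still between calls to the robot, and variables do not carry over. Pictures are saved under pics/ and viewed, and the job is handed in when it is done.

Besides the shell and the picture viewer there is one more tool, called as name([rows], argument=value, ...), one row to a line, values as JSON. drive_tool: Moves the arm, as the interface text tells. Its arguments: {"type":"object","properties":{"rows":{"type":"array"},"force":{"type":"number"}},"required":["rows"]}

```bash
mkdir -p pics; cat > h.py <<'E'
from plant import arm
import numpy as np, cv2
def snap(name,fn):
    s=arm.observe(); p,d=arm.snapshot(name); cv2.imwrite('pics/'+fn+'.png',p); np.savez('pics/'+fn+'.npz',p=p,d=d,tcp=s['tcp_pos'],rot=s['ee_rot']); return p,d,s
def cam(name,s=None):
    i=arm.camera_info(name); f=200/np.tan(np.radians(i['vfov']/2))
    if 'R' in i: R=np.array(i['R']);t=np.array(i['t']).ravel()
    else:
        T=np.array(i['T_tool_cam']); Rt=cv2.Rodrigues(np.array(s['ee_rot'],float))[0]
        Rw=Rt@T[:3,:3]; c=Rt@T[:3,3]+np.array(s['tcp_pos']); R=Rw.T; t=-R@c
    return f,i['cx'],i['cy'],R,t
def ptd(c,u,v,d):
    f,cx,cy,R,t=c; return R.T@(np.array([(u-cx)/f*d,(v-cy)/f*d,d])-t)
def ptz(c,u,v,z):
    f,cx,cy,R,t=c; r=R.T@np.array([(u-cx)/f,(v-cy)/f,1]); o=-R.T@t; return o+r*(z-o[2])/r[2]
def proj(c,X):
    f,cx,cy,R,t=c; q=R@np.array(X)+t; return f*q[0]/q[2]+cx,f*q[1]/q[2]+cy
E
python3 - <<'E'
from h import *
for n in('scene','top','wrist'):
    p,d,s=snap(n,n+'0'); print(n,arm.camera_info(n),(d>0).mean())
print(s)
E
```

```text
scene {'vfov': 42.51509476442723, 'cx': 322.18708381847443, 'cy': 199.06895157199247, 'R': array([[ 0.62396698, -0.7812682 ,  0.01688798],
       [-0.59098281, -0.48591278, -0.64391622],
       [ 0.51127735,  0.39180195, -0.7649096 ]]), 't': array([-574.8196676 ,  298.43808434, 1029.65334047])} 0.99591015625
top {'vfov': 56.08478036189596, 'cx': 315.0148281865395, 'cy': 198.56027595606568, 'R': array([[-0.02220202, -0.99970968,  0.00936036],
       [-0.99600249,  0.02130747, -0.08674694],
       [ 0.08652231, -0.01124889, -0.9961864 ]]), 't': array([-218.08705745,  631.88162216,  859.59708801])} 0.995859375
wrist {'vfov': 59.5305432243864, 'cx': 315.8479367626443, 'cy': 203.67575268406296, 'T_tool_cam': array([[-6.78446736e-04, -9.56473609e-01, -2.91818050e-01,
         7.95975132e+01],
       [ 9.99999618e-01, -4.88215650e-04, -7.24701888e-04,
        -4.64759389e-01],
       [ 5.50688092e-04, -2.91818430e-01,  9.56473575e-01,
        -1.62433663e+02],
       [ 0.00000000e+00,  0.00000000e+00,  0.00000000e+00,
         1.00000000e+00]])} 0.99596484375
{'t': 0.1, 'joint_positions': array([-1.33485889,  0.32174287, -0.07011913,  1.45156901,  0.02264325,
        1.37080181, -0.05691127]), 'dq': array([-0.00108851, -0.00344232, -0.00101491, -0.00286913,  0.00143691,
       -0.00057405, -0.00145327]), 'tau': array([-1.77275301e-04, -4.92569554e+01, -4.05748654e-01, -3.13399744e+01,
       -6.42601401e-02,  3.94399278e-02,  1.03687812e-04]), 'tcp_pos': array([142.9455488, 633.5704984, 221.5670344]), 'ee_rot': array([-3.47648998e-01, -3.12223007e+00,  2.72119286e-03]), 'force': array([-0.46007065,  0.34179514,  0.63477413]), 'moment': array([ 0.024005  , -0.05930323,  0.01740111]), 'width': 86.88503759893558}
```

View pics/scene0.png

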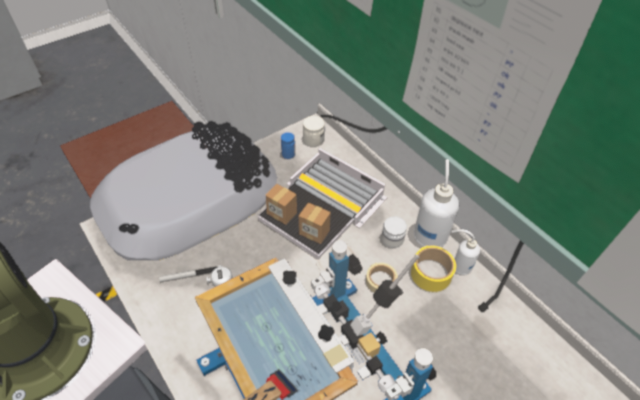

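View pics/top0.png

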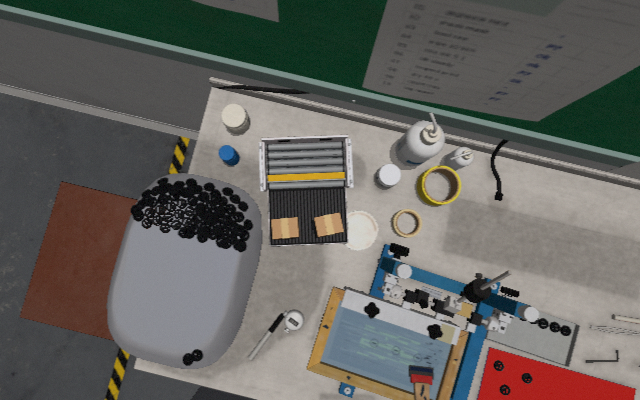

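View pics/wrist0.png

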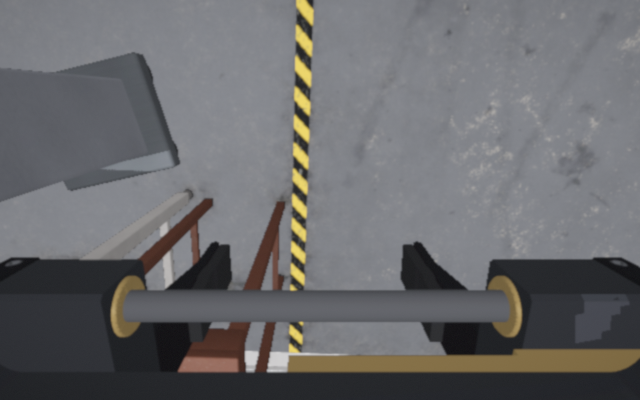

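```bash
cat > m.py <<'E'
from h import *
for n in('top','scene'):
    z=np.load(f'pics/{n}0.npz'); d=z['d']; c=cam(n)
    f,cx,cy,R,t=c
    v,u=np.mgrid[:400,:640]; P=np.stack([(u-cx)/f*d,(v-cy)/f*d,d],-1)-t; W=P@R; np.save(f'pics/{n}W.npy',W)
    print(n)
    pts={'top':[(180,270),(200,210),(130,300),(240,210),(160,340),(285,222),(285,228),(328,224),(228,156),(233,115),(388,176),(357,230),(407,222),(262,140),(350,140),(270,243),(347,243),(308,178),(400,270),(531,314),(385,250),(292,320),(330,290),(262,186),(220,300),(260,330)],
     'scene':[(180,200),(281,205),(315,220),(287,145),(20,300)]}[n]
    for a in pts: print(a,W[a[1],a[0]].round(0))
E
python3 m.py
python3 - <<'E'
import cv2
p=cv2.imread('pics/top0.png'); cv2.imwrite('pics/topc.png',cv2.resize(p[120:260,220:420],None,fx=4,fy=4,interpolation=2))
p=cv2.imread('pics/scene0.png'); cv2.imwrite('pics/scc.png',cv2.resize(p[140:260,240:400],None,fx=5,fy=5,interpolation=2))
E
```

```text
top
(180, 270) [471.  71.  68.]
(200, 210) [602.  21.  90.]
(130, 300) [409. 180.  69.]
(240, 210) [602. -60.  57.]
(160, 340) [322. 113.  70.]
(285, 222) [ 572. -164.   88.]
(285, 228) [ 559. -164.   88.]
(328, 224) [ 565. -258.   89.]
(228, 156) [726. -34.  64.]
(233, 115) [823. -45.  59.]
(388, 176) [ 673. -401.   54.]
(357, 230) [ 551. -333.   -3.]
(407, 222) [ 567. -455.   -2.]
(262, 140) [ 768. -109.   38.]
(350, 140) [ 773. -322.    1.]
(270, 243) [ 525. -123.   18.]
(347, 243) [ 520. -307.    2.]
(308, 178) [ 677. -216.   22.]
(400, 270) [ 473. -389.  190.]
(531, 314) [ 385. -633.  191.]
(385, 250) [ 502. -394.   21.]
(292, 320) [ 347. -173.   26.]
(330, 290) [ 409. -263.   -2.]
(262, 186) [ 663. -103.    1.]
(220, 300) [405. -18.  72.]
(260, 330) [320. -95.  -2.]
scene
(180, 200) [411.  16.  71.]
(281, 205) [ 539. -184.   87.]
(315, 220) [ 552. -272.   90.]
(287, 145) [721. -41.  52.]
(20, 300) [ 33. -71. 231.]
```

View pics/topc.png

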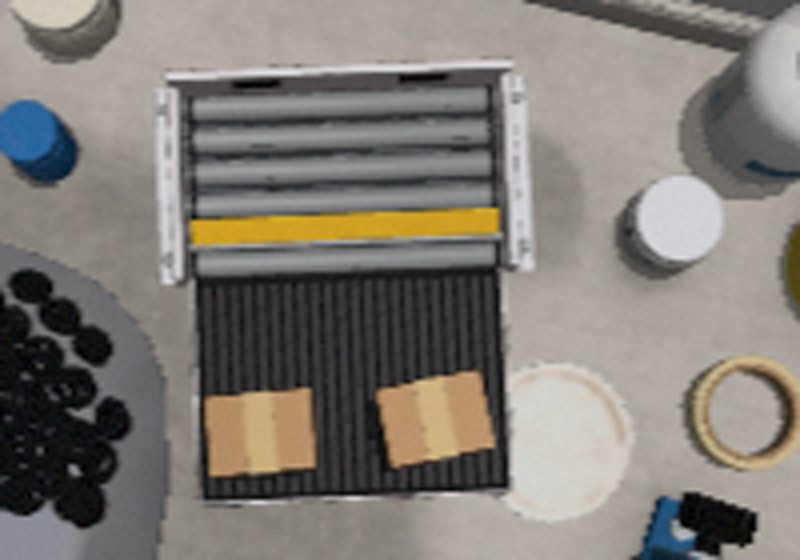

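View pics/scc.png

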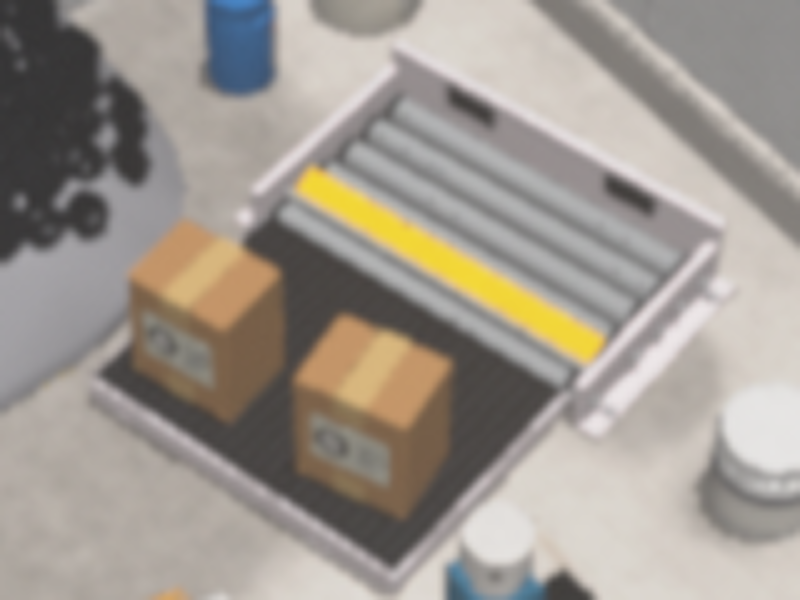

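```bash
cat > m2.py <<'E'
from h import *
W=np.load('pics/topW.npy'); p=np.load('pics/top0.npz')['p']; c=cam('top')
hsv=cv2.cvtColor(p,cv2.COLOR_BGR2HSV)
m=((W[...,2]>80)&(W[...,0]>500)&(W[...,0]<620)&(W[...,1]<-110)&(W[...,1]>-320)).astype(np.uint8)
n,l,st,ce=cv2.connectedComponentsWithStats(m)
for i in range(1,n):
    if st[i,4]<100: continue
    v,u=np.where(l==i); P=np.array([ptz(c,a,b,90)[:2] for a,b in zip(u,v)],np.float32)
    print('top',P.mean(0),cv2.minAreaRect(P),np.median(W[l==i][:,2]))
y=((abs(hsv[...,0].astype(int)-24)<6)&(hsv[...,1]>180)&(hsv[...,2]>150)).astype(np.uint8)
y[:,360:]=0; y[:,:255]=0; y[:160]=0;y[200:]=0
v,u=np.where(y); P=np.array([ptz(c,a,b,24)[:2] for a,b in zip(u,v)],np.float32)
print('flap',P.mean(0),cv2.minAreaRect(P),cv2.fitLine(P,2,0,.01,.01).ravel())
# plate by height ~20
for (a,b,z,nm) in [((220+203/4),(120+498/4),20,'FL'),((220+508/4),(120+486/4),20,'FR'),(220+198/4,120+275/4,20,'ML'),(220+500/4,120+268/4,20,'MR'),(220+168/4,120+76/4,45,'stopL'),(220+510/4,120+64/4,45,'stopR')]:
    print(nm,ptz(c,a,b,z))
E
python3 m2.py
```

```text
top [ 564.751  -260.2449] ((564.89306640625, -260.2772521972656), (44.07068634033203, 57.74472427368164), 10.509559631347656) 89.17371702817022
top [ 559.26166 -164.4555 ] ((559.3002319335938, -164.3964385986328), (44.00349044799805, 57.85218048095703), 4.1532487869262695) 89.35474624825906
flap [ 681.7037  -211.55193] ((681.6919555664062, -211.6439666748047), (14.562819480895996, 182.04244995117188), 1.1127287149429321) [ 2.0823002e-02 -9.9978316e-01  6.8170374e+02 -2.1155212e+02]
FL [ 521.14194278 -125.03571195   20.        ]
FR [ 524.13162425 -305.30927781   20.        ]
ML [ 653.57746833 -123.63837478   20.        ]
MR [ 653.97564529 -304.35567195   20.        ]
stopL [ 768.69430168 -110.15820218   45.        ]
stopR [ 771.89231982 -311.46691924   45.        ]
```

```bash
python3 - <<'E'
import numpy as np
for n in('top','scene'):
    W=np.load(f'pics/{n}W.npy')
    for z0 in (90,130,170,200):
        m=(W[...,2]>z0)&(W[...,2]<260)&(W[...,0]>330)&(W[...,0]<700)&(W[...,1]<-300)&(W[...,1]>-520)
        P=W[m]
        if len(P): 
            print(n,z0,len(P),P.min(0).round(),P.max(0).round())
            q=P[P[:,1]>-430]; 
            if len(q): print('   near',q.min(0).round(),q.max(0).round())
E
```

```text
top 90 4144 [ 330. -520.   90.] [ 521. -300.  230.]
   near [ 340. -430.   90.] [ 521. -300.  194.]
top 130 1098 [ 330. -520.  130.] [ 489. -327.  230.]
   near [ 374. -410.  130.] [ 489. -327.  194.]
top 170 452 [ 412. -520.  170.] [ 485. -383.  230.]
   near [ 458. -410.  175.] [ 485. -383.  194.]
top 200 229 [ 412. -520.  200.] [ 456. -506.  230.]
scene 90 4701 [ 330. -520.   90.] [ 521. -300.  232.]
   near [ 339. -430.   90.] [ 521. -300.  195.]
scene 130 1249 [ 330. -520.  130.] [ 486. -327.  232.]
   near [ 373. -415.  130.] [ 486. -327.  195.]
scene 170 370 [ 412. -520.  170.] [ 486. -383.  232.]
   near [ 456. -412.  171.] [ 486. -383.  195.]
scene 200 133 [ 412. -520.  201.] [ 454. -506.  232.]
```

drive_tool([
  [[33.7, -25.4, 0], [0, 0, 17], 185],
  [[33.7, -25.4, 0], [0, 0, 17], 185],
  [[33.7, -25.4, 0], [0, 0, 17], 185],
  [[33.7, -25.4, 0], [0, 0, 17], 185],
  [[33.7, -25.4, 0], [0, 0, 17], 185],
  [[33.7, -25.4, 0], [0, 0, 17], 185],
  [[33.7, -25.4, 0], [0, 0, 17], 185],
  [[33.7, -25.4, 0], [0, 0, 17], 185],
  [[33.7, -25.4, 0], [0, 0, 17], 185],
  [[33.7, -25.4, 0], [0, 0, 17], 185],
  [[33.7, -25.4, 0], [0, 0, 17], 185],
])

```text
t: 1.07
tcp_pos: [487.3, 371.4, 221.5]
ee_rot: [-0.099, 3.136, -0.01]
force: [-0.0, -2.0, 0.6]
width: 26.0
```

```bash
python3 - <<'E'
import numpy as np
W=np.load('pics/topW.npy')
for lo,hi in((85,400),):
  for x0 in range(340,540,20):
    m=(W[...,2]>85)&(W[...,0]>x0)&(W[...,0]<x0+20)&(W[...,1]<-295)&(W[...,1]>-430)
    if m.any(): P=W[m];print(x0,m.sum(),P[:,1].min().round(),P[:,1].max().round(),P[:,2].max().round())
E
```

```text
340 156 -430.0 -369.0 105.0
360 370 -430.0 -315.0 137.0
380 577 -430.0 -295.0 139.0
400 422 -430.0 -296.0 136.0
420 203 -426.0 -296.0 114.0
440 134 -404.0 -374.0 192.0
460 259 -410.0 -379.0 193.0
480 166 -428.0 -385.0 194.0
500 156 -430.0 -390.0 120.0
520 5 -400.0 -394.0 105.0
```

drive_tool([
  [[9, -37, 0], [0, 0, 0], 185],
  [[9, -37, 0], [0, 0, 0], 185],
  [[9, -37, 0], [0, 0, 0], 185],
  [[9, -37, 0], [0, 0, 0], 185],
  [[9, -37, 0], [0, 0, 0], 185],
  [[9, -37, 0], [0, 0, 0], 185],
  [[9, -37, 0], [0, 0, 0], 185],
  [[9, -37, 0], [0, 0, 0], 185],
  [[9, -37, 0], [0, 0, 0], 185],
  [[2.2, -53.8, -2], [0, 0, 0], 185],
  [[2.2, -53.8, -2], [0, 0, 0], 185],
  [[2.2, -53.8, -2], [0, 0, 0], 185],
  [[2.2, -53.8, -2], [0, 0, 0], 185],
  [[2.2, -53.8, -2], [0, 0, 0], 185],
  [[2.2, -53.8, -2], [0, 0, 0], 185],
])

```text
t: 2.32
tcp_pos: [505.6, -174.4, 201.1]
ee_rot: [-0.081, 3.138, -0.014]
force: [0.3, -0.7, 0.1]
width: 23.7
```

```bash
python3 - <<'E'
from h import *
p,d,s=snap('wrist','w1'); c=cam('wrist',s); print(s['tcp_pos'],s['ee_rot'])
f,cx,cy,R,t=c
v,u=np.mgrid[:400,:640]; W=(np.stack([(u-cx)/f*d,(v-cy)/f*d,d],-1)-t)@R
m=((W[...,2]>82)&(W[...,2]<100)&(W[...,0]>525)&(W[...,0]<620)&(W[...,1]<-100)&(W[...,1]>-320)).astype(np.uint8)
n,l,st,_=cv2.connectedComponentsWithStats(m)
for i in range(1,n):
    if st[i,4]>300: print(st[i],cv2.minAreaRect(W[l==i][:,:2].astype(np.float32)),np.median(W[l==i][:,2]))
E
```

```text
[ 505.58873321 -174.40791501  201.08949701] [-0.08149624  3.13838174 -0.01369674]
[ 178  231   74   28 1637] ((556.995361328125, -261.3374328613281), (26.092050552368164, 58.3903694152832), 9.53331470489502) 90.15117984232253
[ 293  234   69   52 2445] ((561.0316162109375, -163.5751953125), (44.9904899597168, 57.95656967163086), 4.0407023429870605) 90.25995796512015
```

View pics/w1.png

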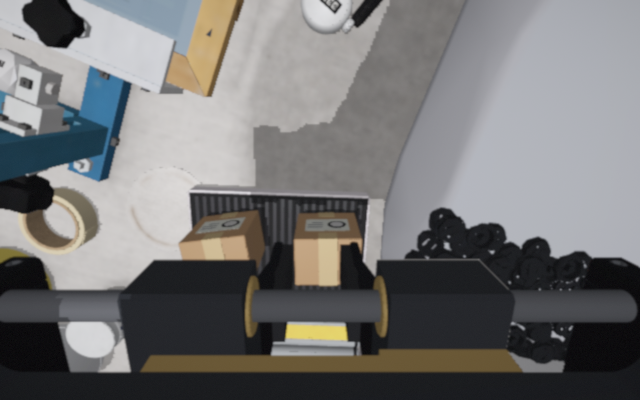

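drive_tool([
  [[0.4, 0.7, -4], [0, 0, 1], 185],
  [[0.4, 0.7, -8], [0, 0, 1], 185],
  [[0.4, 0.7, -12], [0, 0, 1], 185],
  [[0.4, 0.7, -12.5], [0, 0, 1], 185],
  [[1.0, 0.7, -12.5], [0, 0, 1], 185],
  [[1.5, 0.7, -12.5], [0, 0, 1], 185],
  [[1.8, 0.7, -12.5], [0, 0, 1], 185],
  [[2.1, 0.7, -12.5], [0, 0, 1], 185],
  [[2.4, 0.8, -12.5], [0, 0, 1], 185],
  [[2.7, 0.8, -12.5], [0, 0, 1], 185],
  [[3.0, 0.8, -12.5], [0, 0, 1], 185],
  [[3.3, 0.8, -12.5], [0, 0, 1], 185],
])

```text
t: 3.37
tcp_pos: [540.8, -162.5, 76.7]
ee_rot: [-0.115, 3.136, -0.01]
force: [-1.4, -0.1, 1.8]
width: 23.8
```

```bash
python3 - <<'E'
from h import *
p,d,s=snap('scene','s1'); cv2.imwrite('pics/s1c.png',cv2.resize(p[120:260,220:420],None,fx=4,fy=4,interpolation=2)); print(s['tcp_pos'],s['force'])
E
```

```text
[ 540.81657268 -162.51177532   76.74399454] [-1.40136019 -0.12433471  1.75881426]
```

View pics/s1c.png

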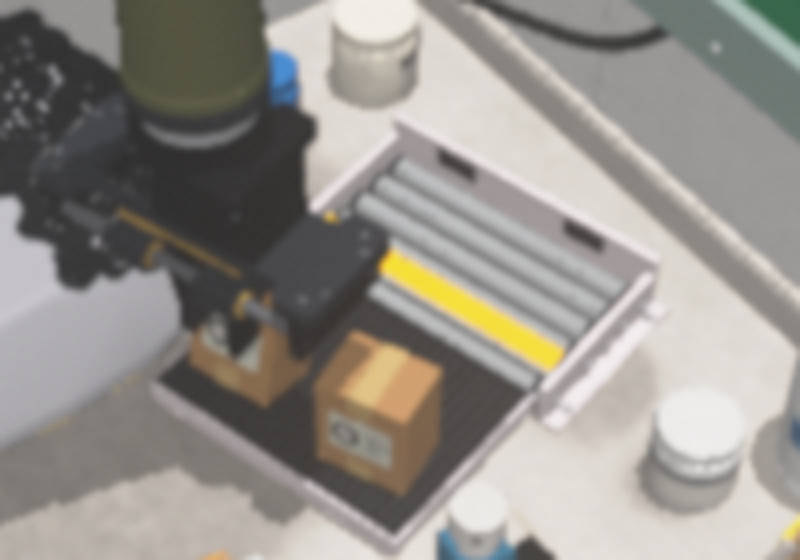

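drive_tool([
  [[0.3, 0, 0], [0, 0, 0], 185],
  [[0.6, 0, 0], [0, 0, 0], 185],
  [[0.9, 0.1, 0], [0, 0, 0], 185],
  [[1.2, 0.1, 0], [0, 0, 0], 185],
  [[1.5, 0.1, 0], [0, 0, 0], 185],
  [[1.8, 0.1, 0], [0, 0, 0], 185],
  [[2.1, 0.1, 0], [0, 0, 0], 185],
  [[2.4, 0.2, 0], [0, 0, 0], 185],
  [[2.6, 0.2, 0], [0, 0, 0], 185],
  [[2.6, 0.2, 0], [0, 0, 0], 185],
  [[2.6, 0.2, 0], [0, 0, 0], 185],
])

```text
t: 4.33
tcp_pos: [567.5, -160.4, 76.6]
ee_rot: [-0.115, 3.135, -0.011]
force: [-0.4, -0.2, -0.7]
width: 23.8
```

```bash
python3 - <<'E'
from h import *
p,d,s=snap('scene','s2'); cv2.imwrite('pics/s2c.png',cv2.resize(p[120:260,220:420],None,fx=4,fy=4,interpolation=2)); print(s['tcp_pos'],s['force'])
E
```

```text
[ 567.47997963 -160.38444576   76.55870629] [-0.43209391 -0.22694788 -0.71873783]
```

View pics/s2c.png

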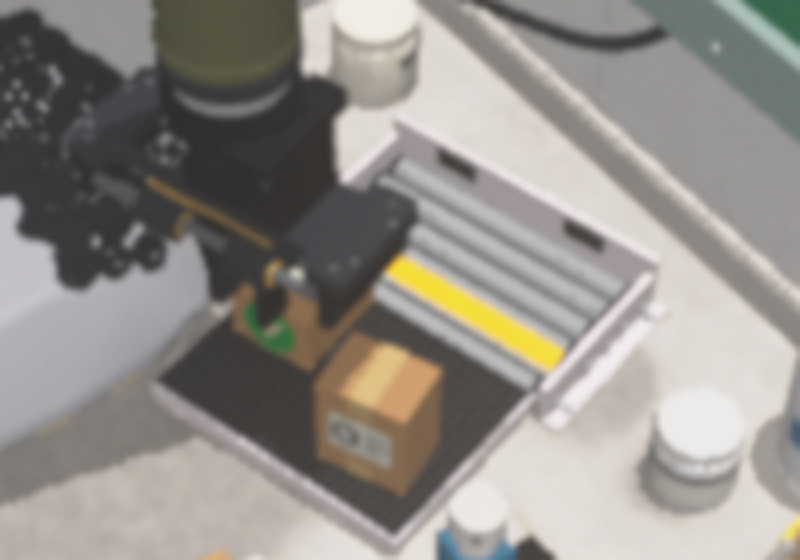

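drive_tool([
  [[-1.5, 0, 3], [0, 0, 0], 185],
  [[-3, -1, 7], [0, 0, 2], 185],
  [[-4.5, -4, 7], [0, 0, 4], 185],
  [[-4.5, -8, 7], [0, 0, 6.3], 185],
  [[-4.5, -10.8, 7], [0, 0, 6.3], 185],
  [[-4.5, -10.8, 3.5], [0, 0, 6.3], 185],
  [[-4.5, -10.8, 0], [0, 0, 6.3], 185],
  [[-4.5, -10.8, 0], [0, 0, 6.3], 185],
  [[-4.0, -10.7, 0], [0, 0, 6.3], 185],
  [[-3.6, -10.6, 0], [0, 0, 6.3], 185],
  [[-3.3, -10.6, 0], [0, 0, 6.3], 185],
  [[-3.0, -10.5, 0], [0, 0, 6.3], 185],
  [[-2.7, -10.5, 0], [0, 0, 6.3], 185],
  [[-2.4, -10.4, 0], [0, 0, 6.3], 185],
])

```text
t: 5.55
tcp_pos: [544.2, -264.8, 77.8]
ee_rot: [-0.287, 3.122, -0.012]
force: [-0.4, 0.0, 1.1]
width: 24.1
```

drive_tool([
  [[0.3, 0.1, 0], [0, 0, 0], 185],
  [[0.6, 0.1, 0], [0, 0, 0], 185],
  [[0.9, 0.2, 0], [0, 0, 0], 185],
  [[1.2, 0.2, 0], [0, 0, 0], 185],
  [[1.5, 0.3, 0], [0, 0, 0], 185],
  [[1.8, 0.3, 0], [0, 0, 0], 185],
  [[2.1, 0.4, 0], [0, 0, 0], 185],
  [[2.4, 0.4, 0], [0, 0, 0], 185],
  [[2.7, 0.5, 0], [0, 0, 0], 185],
  [[2.7, 0.5, 0], [0, 0, 0], 185],
  [[2.7, 0.5, 0], [0, 0, 0], 185],
  [[0, 0, 2], [0, 0, 0], 185],
  [[-2, -0.4, 6], [0, 0, 0], 185],
  [[-2, 2, 10], [0, 0, -3], 185],
  [[-4, 6, 12], [0, 0, -9], 185],
  [[-5, 6, 12], [0, 0, -9], 185],
  [[-5, 6, 12], [0, 0, -9], 185],
])

```text
t: 6.97
tcp_pos: [493.8, -202.2, 200.2]
ee_rot: [-0.046, 3.132, -0.008]
force: [0.9, 0.4, 0.4]
width: 23.9
```

```bash
python3 - <<'E'
from h import *
p,d,s=snap('scene','s3'); 
p2,d2,s=snap('wrist','w3'); c=cam('wrist',s); print(s['tcp_pos'],s['ee_rot'])
a=cv2.resize(p[120:260,220:420],None,fx=2.8,fy=2.8,interpolation=2); b=cv2.resize(p2[:,:],(640,400))[:, :560]
cv2.imwrite('pics/s3c.png',cv2.resize(np.vstack([a,b[:,:560]]),None,fx=.75,fy=.75))
f,cx,cy,R,t=c
v,u=np.mgrid[:400,:640]; W=(np.stack([(u-cx)/f*d2,(v-cy)/f*d2,d2],-1)-t)@R
m=((W[...,2]>56)&(W[...,2]<75)&(W[...,0]>525)&(W[...,0]<690)&(W[...,1]<-100)&(W[...,1]>-320)).astype(np.uint8)
n,l,st,_=cv2.connectedComponentsWithStats(m)
for i in range(1,n):
    if st[i,4]>200: print(st[i],cv2.minAreaRect(W[l==i][:,:2].astype(np.float32)),np.median(W[l==i][:,2]))
E
```

```text
[ 494.18189258 -203.61492187  199.13576512] [-0.04498557  3.13259499 -0.01031729]
[272 322  31  25 398] ((644.5762329101562, -231.9710235595703), (27.3887996673584, 31.318693161010742), 10.530917167663574) 64.4233158274061
[330 322  29  22 368] ((641.6117553710938, -172.8974151611328), (27.097457885742188, 28.343730926513672), 3.4289050102233887) 64.27221218121377
```

View pics/s3c.png

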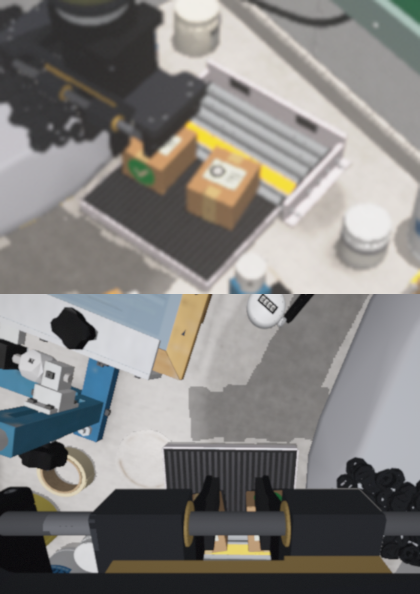

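```bash
cat > m3.py <<'E'
from h import *
import sys
p,d,s=snap('top',sys.argv[1]); c=cam('top')
cv2.imwrite(f'pics/{sys.argv[1]}c.png',cv2.resize(p[120:260,220:420],None,fx=4,fy=4,interpolation=2))
f,cx,cy,R,t=c
v,u=np.mgrid[:400,:640]; W=(np.stack([(u-cx)/f*d,(v-cy)/f*d,d],-1)-t)@R
m=((W[...,2]>55)&(W[...,2]<72)&(W[...,0]>525)&(W[...,0]<780)&(W[...,1]<-110)&(W[...,1]>-315)).astype(np.uint8)
n,l,st,_=cv2.connectedComponentsWithStats(m)
for i in range(1,n):
    if st[i,4]>100:
        vv,uu=np.where(l==i); P=np.array([ptz(c,a,b,64)[:2] for a,b in zip(uu,vv)],np.float32)
        print(st[i],cv2.minAreaRect(P),cv2.boxPoints(cv2.minAreaRect(P)).round().tolist())
E
python3 m3.py t3
```

```text
[308 182  31  35 783] ((623.1541137695312, -249.57484436035156), (70.5040283203125, 57.78398132324219), 10.517659187316895) [[583.0, -228.0], [594.0, -284.0], [663.0, -272.0], [653.0, -215.0]]
[270 187  28  33 788] ((616.220458984375, -160.53155517578125), (70.83018493652344, 57.98147964477539), 4.0513105392456055) [[579.0, -134.0], [583.0, -192.0], [654.0, -187.0], [649.0, -129.0]]
```

View pics/t3c.png

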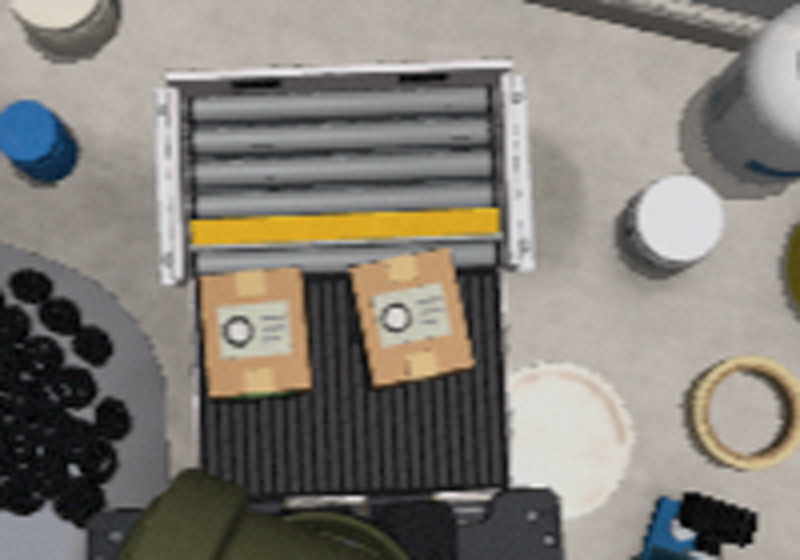

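drive_tool([
  [[3, 4.1, -4], [0, 0, -0.4], 185],
  [[5.5, 4.1, -8], [0, 0, -0.4], 185],
  [[5.8, 4.1, -12], [0, 0, -0.4], 185],
  [[5.8, 4.1, -16.1], [0, 0, -0.4], 185],
  [[5.8, 4.1, -16.1], [0, 0, -0.4], 185],
  [[6.5, 4.1, -16.1], [0, 0, -0.4], 185],
  [[7.1, 4.1, -16.1], [0, 0, -0.4], 185],
  [[7.6, 4.1, -16.1], [0, 0, -0.4], 185],
  [[8.1, 4.1, -16.1], [0, 0, -0.4], 185],
  [[8.6, 4.1, -16.1], [0, 0, -0.4], 185],
  [[9.1, 4.2, -16.1], [0, 0, -0.4], 185],
  [[9.6, 4.2, -16.1], [0, 0, -0.4], 185],
])

```text
t: 8.12
tcp_pos: [591.1, -163.5, 37.9]
ee_rot: [-0.03, 3.134, -0.013]
force: [-1.7, 0.1, 1.8]
width: 23.6
```

```bash
python3 m3.py t4; python3 - <<'E'
from h import *
p,d,s=snap('scene','s4'); cv2.imwrite('pics/s4c.png',cv2.resize(p[120:260,220:420],None,fx=4,fy=4,interpolation=2)); print(s['tcp_pos'],s['ee_rot'],s['force'])
E
```

```text
[307 181  32  32 415] ((623.8857421875, -248.57742309570312), (70.12055206298828, 57.51094436645508), 12.465802192687988) [[583.0, -228.0], [596.0, -284.0], [664.0, -269.0], [652.0, -213.0]]
[ 592.30616386 -163.06965436   37.73452025] [-0.03120718  3.13233981 -0.0129737 ] [ 1.61090769 -0.11641351  0.43450293]
```

View pics/s4c.png

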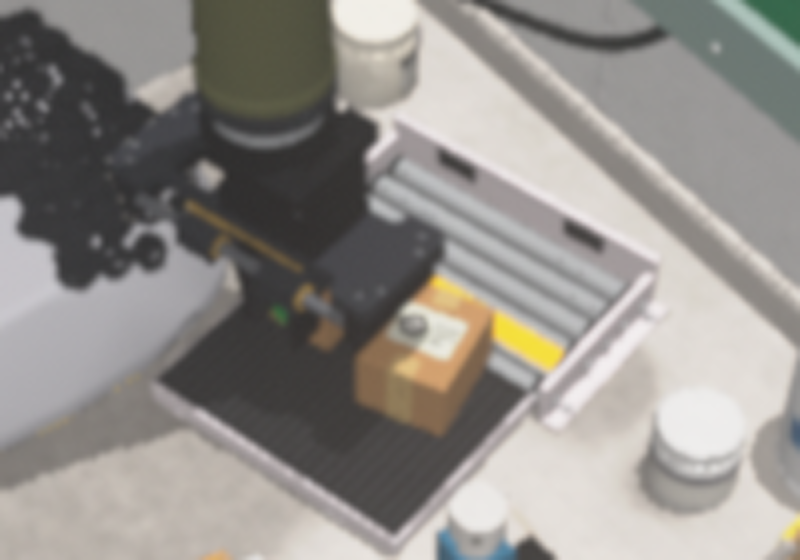

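View pics/t4c.png

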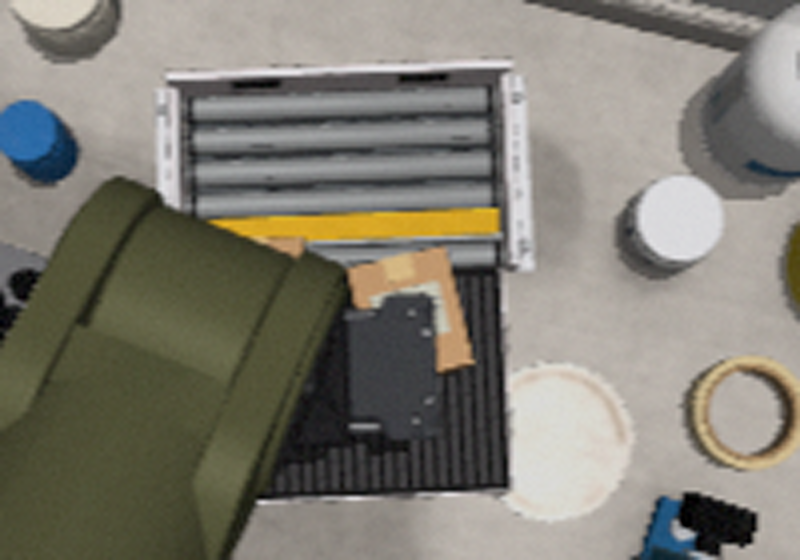

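drive_tool([
  [[0.5, 0, 0], [0, 0, 0], 185],
  [[1.0, 0, 0], [0, 0, 0], 185],
  [[1.5, 0, 0], [0, 0, 0], 185],
  [[2.0, 0, 0], [0, 0, 0], 185],
  [[2.5, 0.1, 0], [0, 0, 0], 185],
  [[3.0, 0.1, 0], [0, 0, 0], 185],
  [[3.5, 0.1, 0], [0, 0, 0], 185],
  [[4.0, 0.1, 0], [0, 0, 0], 185],
  [[4.5, 0.1, 0], [0, 0, 0], 185],
  [[5.0, 0.1, 0], [0, 0, 0], 185],
  [[5.5, 0.1, 0], [0, 0, 0], 185],
  [[6.0, 0.1, 0], [0, 0, 0], 185],
  [[6.5, 0.1, 0], [0, 0, 0], 185],
  [[7.0, 0.2, 0], [0, 0, 0], 185],
  [[7.5, 0.2, 0], [0, 0, 0], 185],
  [[7.9, 0.2, 0], [0, 0, 0], 185],
  [[8.2, 0.2, 0], [0, 0, 0], 185],
  [[8.5, 0.2, 0], [0, 0, 0], 185],
])

```text
t: 9.72
tcp_pos: [677.2, -161.0, 37.5]
ee_rot: [-0.031, 3.133, -0.013]
force: [-1.0, -1.0, 0.6]
width: 24.0
```

```bash
python3 - <<'E'
from h import *
p,d,s=snap('scene','s5'); cv2.imwrite('pics/s5c.png',cv2.resize(p[120:260,220:420],None,fx=4,fy=4,interpolation=2)); print(s['tcp_pos'],s['ee_rot'],s['force'])
E
```

```text
[ 677.24935314 -160.97627464   37.48518524] [-0.03132478  3.13257643 -0.01280332] [-1.0322103  -0.95160239  0.64128093]
```

View pics/s5c.png

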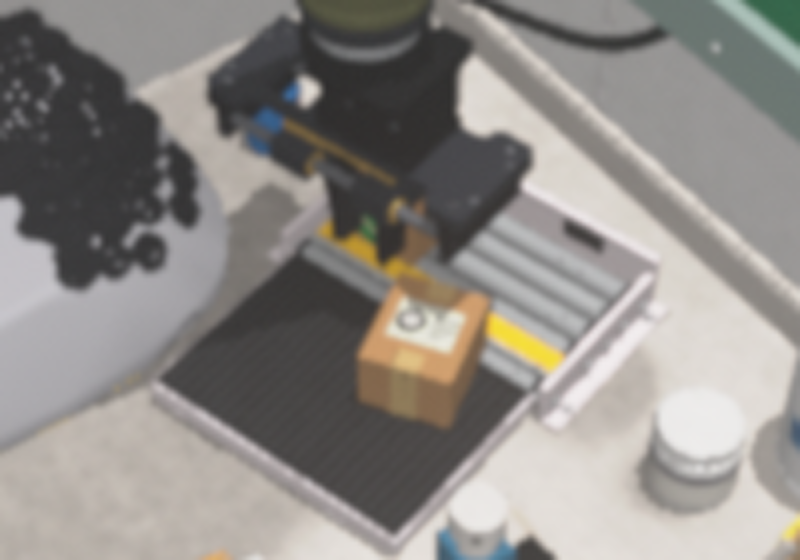

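drive_tool([
  [[0.2, 0, 0], [0, 0, 0], 185],
  [[0.4, 0, 0], [0, 0, 0], 185],
  [[0.6, 0, 0], [0, 0, 0], 185],
  [[0.8, 0, 0], [0, 0, 0], 185],
  [[0.8, 0, 0], [0, 0, 0], 185],
])

```text
t: 10.18
tcp_pos: [686.4, -160.6, 37.6]
ee_rot: [-0.032, 3.131, -0.013]
force: [0.8, 0.2, -0.3]
width: 23.6
```

```bash
python3 - <<'E'
from h import *
p,d,s=snap('scene','s6'); cv2.imwrite('pics/s6c.png',cv2.resize(p[120:260,220:420],None,fx=4,fy=4,interpolation=2)); print(s['tcp_pos'],s['ee_rot'],s['force'])
p,d,s=snap('wrist','w6')
E
```

```text
[ 686.39259539 -160.63184327   37.56427805] [-0.03215776  3.13115784 -0.01293613] [ 0.79237599  0.20274439 -0.26661148]
```

View pics/s6c.png

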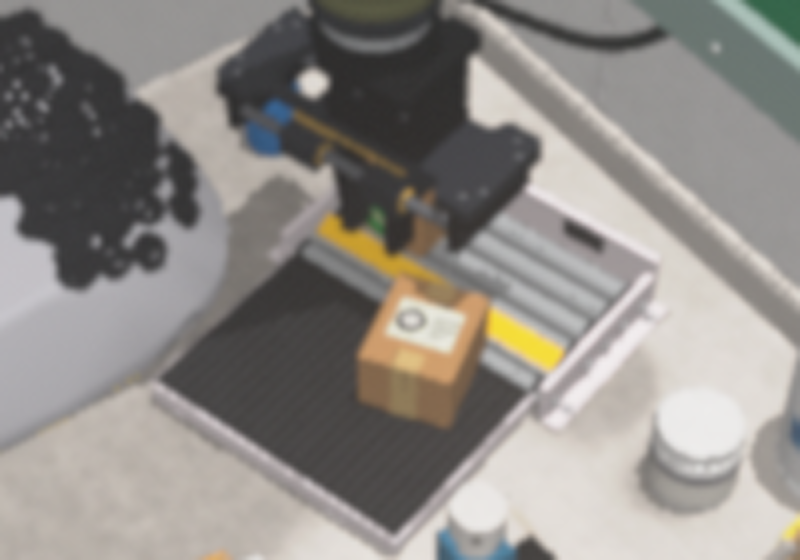

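View pics/w6.png

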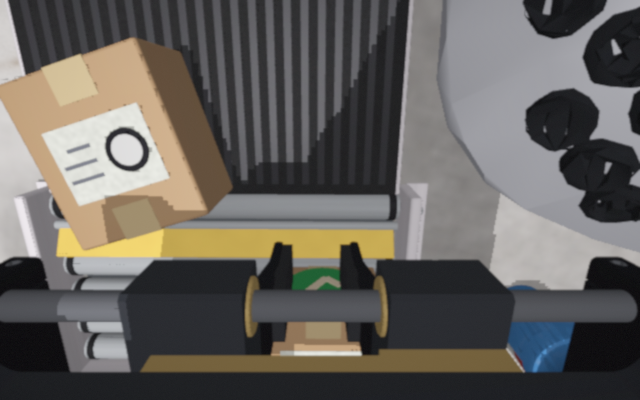

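drive_tool([
  [[-0.5, 0, 0], [0, 0, 0], 185],
  [[-1.5, 0, 0.5], [0, 0, 0], 185],
  [[-3, 0, 3], [0, 0, 0], 185],
  [[-6, 0, 7], [0, 0, 0], 185],
  [[-10, 0, 10], [0, 0, 0], 185],
  [[-14, 0, 14], [0, 0, 0], 185],
  [[-17, 0, 16], [0, 0, 0], 185],
  [[-20, 0, 16], [0, 0, 0], 185],
  [[-20, 0, 16], [0, 0, 0], 185],
])

```text
t: 11.03
tcp_pos: [481.6, -162.4, 200.4]
ee_rot: [-0.027, 3.129, -0.009]
force: [0.7, -0.6, -0.4]
width: 23.7
```

```bash
python3 m3.py t7; python3 - <<'E'
from h import *
p,d,s=snap('scene','s7'); cv2.imwrite('pics/s7c.png',cv2.resize(p[120:260,220:420],None,fx=4,fy=4,interpolation=2)); print(s['tcp_pos'],s['ee_rot'],s['force'])
E
```

```text
[269 138  27  32 776] ((729.6143798828125, -158.25111389160156), (72.23307800292969, 57.7955207824707), 1.4180185794830322) [[693.0, -130.0], [694.0, -188.0], [766.0, -186.0], [765.0, -128.0]]
[305 179  33  37 783] ((626.6765747070312, -245.07516479492188), (70.37615203857422, 57.90574264526367), 18.18579864501953) [[584.0, -229.0], [602.0, -284.0], [669.0, -262.0], [651.0, -207.0]]
[ 481.95940572 -162.00986572  200.099682  ] [-0.02709131  3.1284247  -0.00821703] [-1.94720484 -0.62314612  0.51537118]
```

View pics/s7c.png

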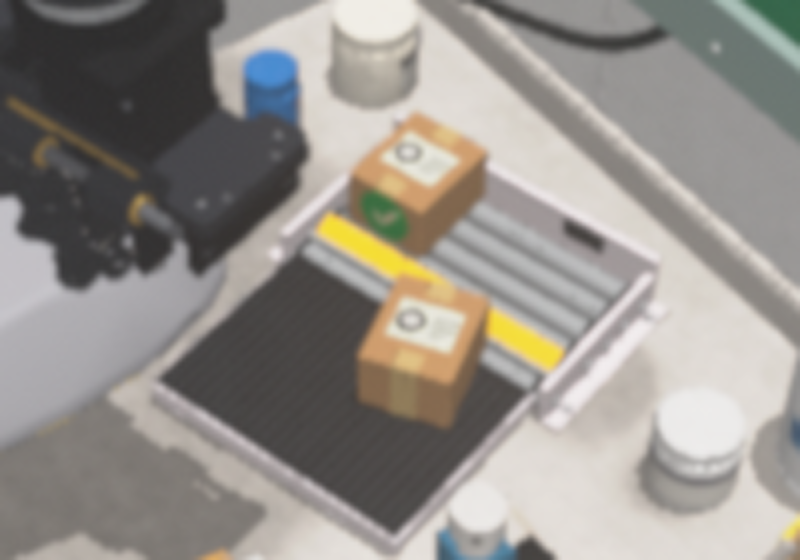

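View pics/t7c.png

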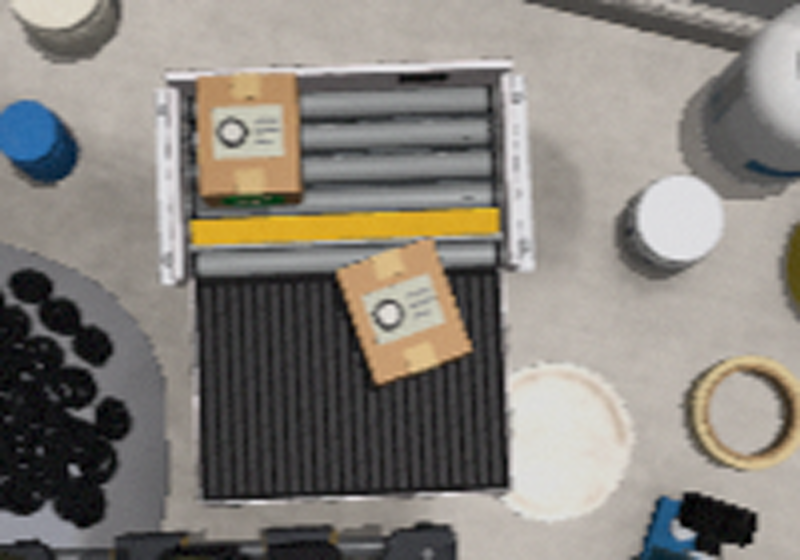

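```bash
python3 - <<'E'
from h import *
c=cam('top'); 
for fn in('top0','t7'):
    d=np.load(f'pics/{fn}.npz')['d']
    f,cx,cy,R,t=c
    v,u=np.mgrid[:400,:640]; W=(np.stack([(u-cx)/f*d,(v-cy)/f*d,d],-1)-t)@R
    for y0,y1 in((-180,-140),(-290,-270)):
      for x0 in range(672,692,3):
        m=(W[...,0]>=x0)&(W[...,0]<x0+3)&(W[...,1]>y0)&(W[...,1]<y1)&(W[...,2]<35); print(fn,y0,x0,m.sum(),W[m][:,2].mean().round(1))
p=cv2.imread('pics/s7.png')
E
```

```text
top0 -180 672 17 19.3
top0 -180 675 17 21.0
top0 -180 678 28 22.5
top0 -180 681 19 23.9
top0 -180 684 19 25.3
top0 -180 687 14 23.9
top0 -180 690 16 16.6
top0 -290 672 16 14.8
top0 -290 675 8 20.5
top0 -290 678 15 21.7
top0 -290 681 9 23.3
top0 -290 684 8 24.5
top0 -290 687 13 26.2
top0 -290 690 2 25.1
t7 -180 672 16 19.9
t7 -180 675 18 21.5
t7 -180 678 27 22.6
t7 -180 681 19 23.8
t7 -180 684 18 25.7
t7 -180 687 14 24.4
t7 -180 690 17 16.1
t7 -290 672 15 15.7
t7 -290 675 8 19.8
t7 -290 678 15 21.7
t7 -290 681 9 22.7
t7 -290 684 8 24.4
t7 -290 687 14 26.0
t7 -290 690 2 24.8
```

drive_tool([
  [[4, -2, -3], [0, 0, 0], 185],
  [[8, -4, -3], [0, 0, 0], 185],
  [[12, -5.5, -3], [0, 0, 0], 185],
  [[16, -7.6, -3], [0, 0, 0], 185],
  [[19.5, -7.6, -3], [0, 0, 0], 185],
  [[20.8, -7.6, -3], [0, 0, 0], 185],
  [[20.8, -7.6, -5], [0, 0, 0], 185],
  [[20.8, -7.6, -8.5], [0, 0, 0], 185],
  [[20.8, -7.6, -11], [0, 0, 0], 185],
  [[20.8, -7.6, -11], [0, 0, 0], 185],
])

```text
t: 11.97
tcp_pos: [688.5, -235.1, 80.6]
ee_rot: [-0.03, 3.14, -0.004]
force: [-1.8, 0.4, -1.3]
width: 24.0
```

```bash
python3 - <<'E'
from h import *
p,d,s=snap('scene','s8'); cv2.imwrite('pics/s8c.png',cv2.resize(p[100:260,220:420],None,fx=3.6,fy=3.6,interpolation=2)); print(s['tcp_pos'],s['ee_rot'],s['force'])
p,d,s=snap('wrist','w8')
E
```

```text
[ 688.50928587 -235.05698707   80.64367596] [-0.03035928  3.13955074 -0.00358204] [-1.79757236  0.38279269 -1.31113497]
```

View pics/s8c.png

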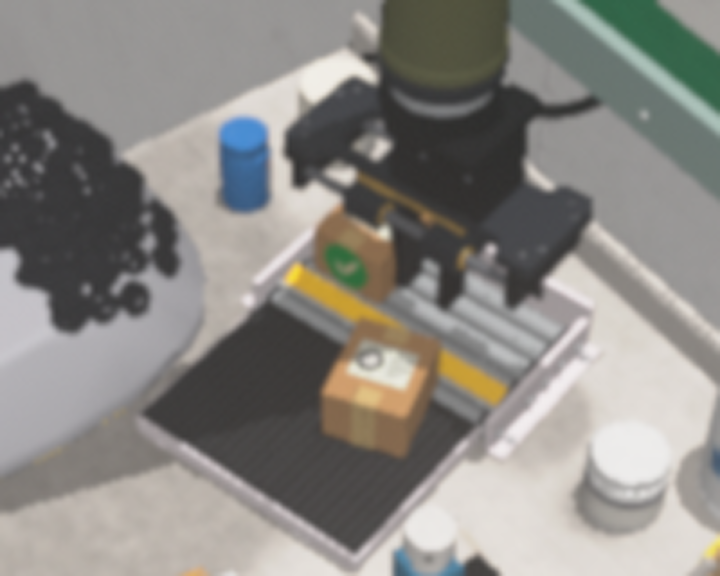

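View pics/w8.png

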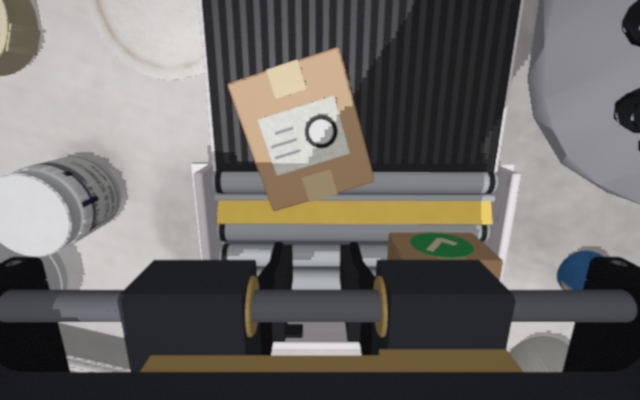

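drive_tool([
  [[0.3, -0.3, -2], [0, 0, 0], 185],
  [[0.3, -0.3, -3.9], [0, 0, 0], 185],
  [[0.3, -0.3, -3.9], [0, 0, 0], 185],
  [[0, -0.3, -3.9], [0, 0, 0], 185],
  [[-0.3, -0.3, -3.9], [0, 0, 0], 185],
  [[-0.6, -0.3, -3.9], [0, 0, 0], 185],
  [[-0.9, -0.3, -3.9], [0, 0, 0], 185],
  [[-1.2, -0.3, -3.9], [0, 0, 0], 185],
  [[-1.5, -0.3, -3.9], [0, 0, 0], 185],
  [[-1.8, -0.3, -3.9], [0, 0, 0], 185],
  [[-2.1, -0.3, -3.9], [0, 0, 0], 185],
  [[-2.4, -0.3, -3.9], [0, 0, 0], 185],
  [[-2.7, -0.3, -3.9], [0, 0, 0], 185],
  [[-3.0, -0.3, -3.9], [0, 0, 0], 185],
  [[-3.0, -0.3, -3.9], [0, 0, 0], 185],
])

```text
t: 13.32
tcp_pos: [661.1, -239.9, 48.6]
ee_rot: [-0.029, 3.131, -0.008]
force: [1.1, 0.1, 0.5]
width: 24.0
```

```bash
python3 - <<'E'
from h import *
s=arm.observe(); print(s['tcp_pos'],s['force'])
p,d,s=snap('wrist','w9')
E
```

```text
[ 661.07284296 -239.86767203   48.63598211] [1.0937746  0.13555228 0.50252845]
```

View pics/w9.png

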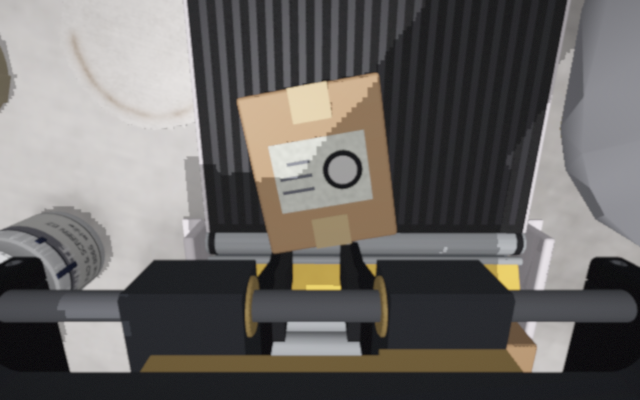

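drive_tool([
  [[-0.3, 0, -0.3], [0, 0, 0], 185],
  [[-0.6, 0, -0.4], [0, 0, 0], 185],
  [[-0.9, 0, -0.4], [0, 0, 0], 185],
  [[-1.2, 0, -0.4], [0, 0, 0], 185],
  [[-1.2, 0, -0.4], [0, 0, 0], 185],
  [[-0.6, 0, -0.2], [0, 0, 0], 185],
  [[0.5, 0, 0.5], [0, 0, 0], 185],
  [[0.8, 0, 4], [0, 0, 0], 185],
  [[0.8, 0, 8], [0, 0, 0], 185],
  [[0.4, 0, 12], [0, 0, 0], 185],
  [[-3, 0, 15], [0, 0, 0], 185],
  [[-7, 2, 15], [0, 0, 0], 185],
  [[-11, 4, 15], [0, 0, 0], 185],
  [[-15, 6, 15], [0, 0, 0], 185],
  [[-18, 8, 15], [0, 0, 0], 185],
  [[-19, 8, 15], [0, 0, 0], 185],
  [[-19, 8, 15], [0, 0, 0], 185],
])

```text
t: 14.78
tcp_pos: [468.4, -158.1, 198.7]
ee_rot: [-0.032, 3.132, -0.002]
force: [0.5, -0.1, 0.4]
width: 24.1
```

```bash
python3 m3.py t9; python3 - <<'E'
from h import *
p,d,s=snap('scene','s9'); cv2.imwrite('pics/s9c.png',cv2.resize(p[120:260,220:420],None,fx=4,fy=4,interpolation=2)); print(s['t'],s['tcp_pos'],s['dq'].round(3))
d=np.load('pics/t9.npz')['d'];f,cx,cy,R,t=cam('top')
v,u=np.mgrid[:400,:640]; W=(np.stack([(u-cx)/f*d,(v-cy)/f*d,d],-1)-t)@R
for y0,y1 in((-180,-140),(-290,-270)): print([W[(W[...,0]>=x0)&(W[...,0]<x0+3)&(W[...,1]>y0)&(W[...,1]<y1)&(W[...,2]<35)][:,2].mean().round(1) for x0 in range(672,692,3)])
E
```

```text
[269 138  27  32 781] ((729.2002563476562, -158.3726043701172), (73.08949279785156, 57.93284225463867), 1.497984528541565) [[692.0, -130.0], [693.0, -188.0], [766.0, -186.0], [765.0, -128.0]]
[305 194  27  33 780] ((598.1539306640625, -237.91571044921875), (69.74398803710938, 57.64641571044922), 3.2475388050079346) [[562.0, -211.0], [565.0, -269.0], [635.0, -265.0], [631.0, -207.0]]
14.8333 [ 470.64546004 -159.01856534  199.19691916] [ 0.015  0.06   0.005 -0.06  -0.014 -0.024  0.011]
[np.float64(19.8), np.float64(21.1), np.float64(22.8), np.float64(23.9), np.float64(25.7), np.float64(24.3), np.float64(16.8)]
[np.float64(13.8), np.float64(20.1), np.float64(21.7), np.float64(21.8), np.float64(23.7), np.float64(25.7), np.float64(24.8)]
```

View pics/s9c.png

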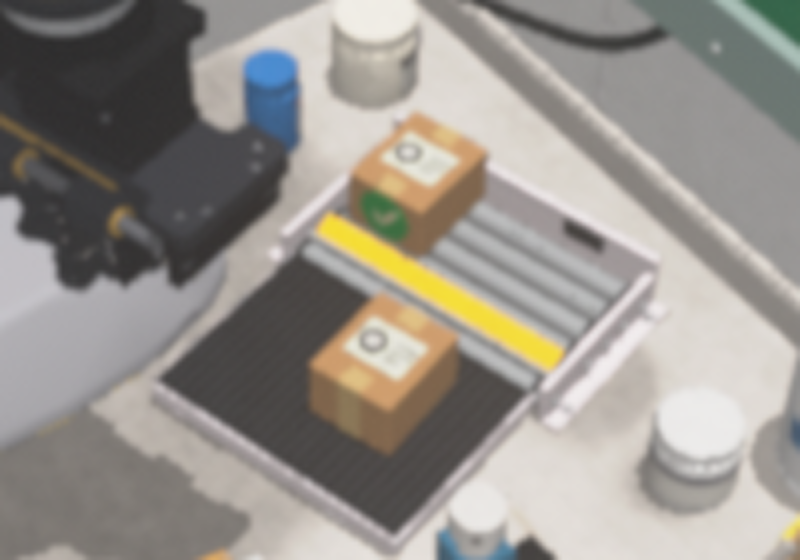

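View pics/t9c.png

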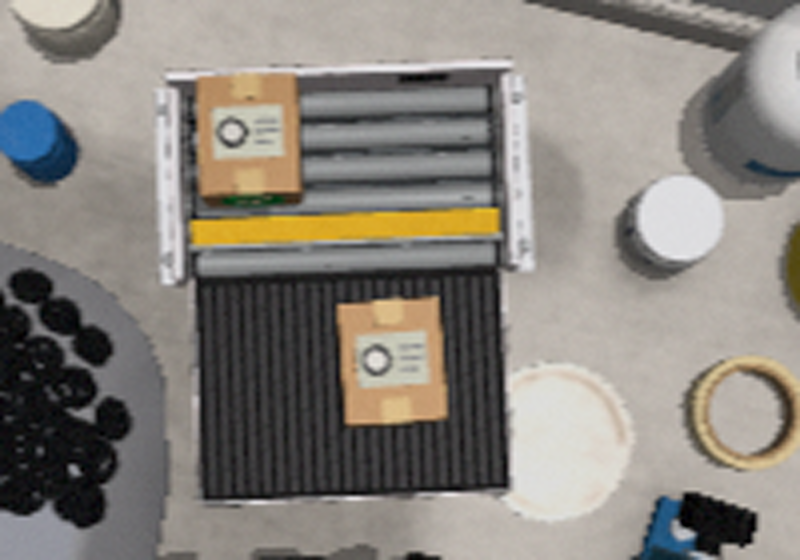

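All good: the stamped carton lies behind the raised flap, the plain one fully on the plate, the arm clear.

```bash
python3 -c "
from plant import arm
print(arm.close_job())"
```

```text
the job is handed in; nothing more can be done
None
```

I tipped both cartons onto their backs with the fingertips. The green stamp was on the left one, so I pushed it lying down over the catch flap and along the rollers. I handed the job in at about 14.8 s.

**Unplanned step:** while I pushed the stamped carton, the plain one turned to about 18° and its far corner came to rest over the first free roller. I think the turning roller dragged it. I reached behind it with the fingertips, drew it back about 30 mm and squared it up.

**Last checks, from the top camera:**
- **Stamped carton:** its near face is about 171 mm along the outfeed, past the flap's raised edge at 167 mm. It lies square to the outfeed to within about 0.5°, with its stamp facing the robot. Its measured length came out 73 mm instead of 70, probably because pixels of the end stop were counted in.
- **Flap:** its far edge measures about 26 mm above the bench, the same as before the push, so it has sprung up again.
- **Plain carton:** it lies wholly on the plate, from about 41 to 112 mm along it.
- **Everything else:** the pots, tape and jig look unmoved in the pictures, and the arm is clear of everything. The few forces I read between moves were under 3 N.

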